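# Empty the used coffee capsules through the spring flap of the collecting bin

## Robot

A 7-joint arm with a two-finger parallel gripper is mounted at the origin on a cart in front of the work surface, level with it; the furniture and walls round the work are solid. World frame = base frame: x ahead of the robot, y to its left, z up, the work surface at z = 0. Lengths are in mm, angles in rad, forces in N, time in s.
With the tool pointing down it reaches from about 400 to 875 mm from the base axis. Payload 4.4 kg.
Tool frame: the origin (TCP) lies midway between the tips of the shut fingers; the grasp point (between the pads) lies 19 mm behind it; z points along the fingers, y is the line along which they close (so a half turn about z gives the same grasp; the last joint's range is limited). The gripper opens to 85 mm and grips with 20 to 120 N. Pads are 22 mm wide; open, the fingers measure 114 mm over their backs; the gripper's body (76 mm by 85 mm) begins 54 mm behind the grasp point. The pads swing forward as they close: fully open they stand 13 mm farther back than shut.
Start: joints at [-1.364, 0.628, 0.038, 1.517, -0.027, 0.996, -0.02], TCP at [175.104, 625.984, 231.313] pointing down, gripper open.
Joint ranges: [-3.06, 3.06], [-0.37, 2.12], [-1.25, 1.32], [0.18, 2.47], [-1.1, 4.24], [0.23, 1.98], [-2.94, 2.94]. Speed limits (rad/s): [2.57, 2.57, 3.14, 3.14, 3.14, 3.14, 3.14].

## Interface

Orientations are given as [roll, pitch, yaw] about the fixed x, y, z axes, in that order (R = Rz(yaw) Ry(pitch) Rx(roll)).
In Python, from cell import ctrl gives the robot as it stands. The module is installed in compiled form; this text tells all that it offers.
- The arm moves only by the tool step_arm, never from a script. Its argument "commands" is one flat list of numbers, 7 for each row, row after row: the shift along the tool's x, y, z in cm, then the turn, a rotation vector about the tool's x, y, z in rad, then the opening, from 0 (shut) to 1 (fully open). A call has 1 to 10 rows; each row is the pose to reach, as a shift and turn from the pose commanded when the call began, along the tool's axes at that moment; what a row does not reach only later rows make up. A row lasts 1/10 s, in which the tool goes at most 50 mm and 8.59 degrees, less where a joint would pass 70% of its speed; a pose out of reach is approached as far as the arm can. A call with a gripper value outside its range is refused whole. The fingers move at their own pace and stop on an object; the grip force is fixed at half the most. Time passes only in rows, so rows that repeat a pose let the fingers close. It gives the time, the measured TCP pose, the force, the opening and the grip force at its end, in the units of the state.
- ctrl.read_state(): the state, without advancing time (a new reading comes with each control period).
- ctrl.get_image(name): name is "scene" or "top" or "wrist"; returns a dict with "image" (384x512x3 uint8, red, green, blue), "range_z" (384x512 float32, mm along the optical axis (not along the pixel's ray), 0 where there is no reading), "vfov" (degrees; the focal length in pixels is half the picture's height over the tangent of half this angle, whatever the lens; pixels are square), "cx", "cy" (the principal point, pixels), "world_to_cam" (4x4, takes a point from world to camera coordinates). Camera axes: x right, y down, z forward; pixel columns grow to the right and rows downward; lengths in mm; the calibration is good to about 2 mm. A picture is of the moment at which its call begins.
- ctrl.finish_job(): hands the job in; it is judged then, once.
The state is a dict: "clock": time; "qpos": joint angles; "qd": joint speeds; "tau": joint torques, N m; "eef_pos": TCP position; "tool_rot": TCP orientation; "force": force on the tool from outside, world axes, zero at the start; "torque": the same for the moment, N m; "width": finger opening in mm; "gripper_force": force on a finger pad.
Only numpy, scipy, OpenCV 4.12 (cv2) and the standard library are available. Lean on these libraries where they do the work, as an engineer would, in place of code of your own. Each camera call takes 0.05 s, during which the arm holds its last target. There are 200 camera calls.

## Task

Take the white tub of used coffee capsules by its raked handle and empty it into the grey capsule bin: press the bin's sprung flap in with the tub's spout and tip all four capsules through while the spout holds the flap open. The capsules are wet, so keep the hand off them and off the bin; do not shove the bin along the counter or disturb the other things. Then draw the tub out so that the flap springs shut, and stand the empty tub upright on the red bar mat again and let go.

Things in the scene. Friction and masses are not known exactly. Their poses are not given: they have to be found in the camera images.
- capsule_tub: White open plastic tub, 94 mm wide outside (y), 88 inside, walls 3 mm; origin: centre of its flat underside; x to the spout, y left, z up. Floor from x -0.048 to 0.044, then the spout: a ramp rising 20 degrees over 78 mm to the lip between side walls; level rim at z 0.062 from the back wall to x 0.092, sloping from there down to the lip. With its four capsules 0.17 to 0.29 kg.
- tub_grip (a point): Grip point in the tub's black handle bar: tub x -0.078, y 0, z 0.104, tub axes. The bar, 20 mm wide (y) and 24 thick, rises from the top of the back wall, leaning back (-x) 30 degrees from upright; it starts 60 mm before this point and ends 30 mm beyond. Fingers that point down along the bar, tilted forward 30 degrees from vertical, straddle it, closing along the tub's y.
- tub_lip (a point): Middle of the front edge (pouring lip) of the tub's spout: tub x 0.117, y 0, z 0.027, tub axes. Capsules stay in the tub while it is tipped forward (spout down) by up to about 15 degrees, and slide out once the ramp points 20 degrees or more down, that is, with the tub tipped 40 to 60 degrees.
- capsule_bin: Grey hollow capsule bin, loose, 1.6 kg: a push of 7 to 11 N slides it. 170 mm deep (x), 190 wide (y), 233 high; origin: centre of its underside, x from front to back, y left, z up. Front upright at x -0.085 up to z 0.135, above that leaning back 30 degrees to the roof's edge at x -0.032, z 0.227. Walls 4 mm, floor inside 10 mm up.
- slot_sill (a point): Middle of the outer lower edge of the slot in the bin's leaning face: bin x -0.079, y 0, z 0.145, bin axes. The slot is 124 mm wide (y -0.062 to 0.062) and 76 mm high along the slope, up to x -0.041, z 0.211.
- flap (a joint): Turn (rad) of the bin's aluminium flap, 118 mm wide and 70 long, which fills the slot: hinged along the slot's upper edge, 0 = shut, swings inward, stop at 1.35. A spring holds it shut: about 1.1 N at its lower edge starts it, 2.5 N holds it at 1.2 rad; it shuts by itself. Its push can turn the tub some degrees in the grip. With the lip 45 mm or more past the sill the capsules pass under it.
- bar_mat: Dark red ribbed rubber bar mat, fixed on the counter, 200 mm (x) by 140 mm (y), 4 mm thick; origin: centre of its underside, axes along its sides. The tub starts near its middle, spout toward the mat's +x.
- capsule_0: Used coffee capsule (gold): aluminium dome with a flange, 37 mm across, 27.5 mm high, 11 to 20 g; origin: centre of the flange's flat side, z toward the dome; the four stand flange down on the tub's floor at first.
- capsule_1: Used coffee capsule (copper): aluminium dome with a flange, 37 mm across, 27.5 mm high, 11 to 20 g; origin: centre of the flange's flat side, z toward the dome; the four stand flange down on the tub's floor at first.
- capsule_2: Used coffee capsule (blue): aluminium dome with a flange, 37 mm across, 27.5 mm high, 11 to 20 g; origin: centre of the flange's flat side, z toward the dome; the four stand flange down on the tub's floor at first.
- capsule_3: Used coffee capsule (green): aluminium dome with a flange, 37 mm across, 27.5 mm high, 11 to 20 g; origin: centre of the flange's flat side, z toward the dome; the four stand flange down on the tub's floor at first.
- card_terminal: Bystander, not to be disturbed: black card terminal, 169x76x50 mm; origin: centre of its underside.
- notepad: Bystander, not to be disturbed: blue wire-bound notepad, 130x79x14 mm; origin: centre of its underside.
- tape: Bystander, not to be disturbed: roll of brown tape lying flat, 98 mm across, 48 mm high; origin: centre of its underside.
- shaker: Bystander, not to be disturbed: glass shaker with a grey cap, 44 mm across, 90 mm high; origin: centre of its underside.
- cup: Bystander, not to be disturbed: small white espresso cup with handle and diamond pattern, 60 mm across, 52 mm high; origin: centre of its underside.
- bell: Bystander, not to be disturbed: domed service bell, 85 mm across, 61 mm high; origin: centre of its underside.

How it is judged:
By the outcome, as a careful person would: the job done as asked, in the order asked, and still so for the second after the job is handed in, with the robot touching nothing.
It also fails if it takes over 70 s, if anything falls off the work surface, if the arm or the gripper's body presses on something with over 40 N, if the wrist force passes 120 N, or if a joint passes its speed limit or range.

## Working session

There is one attempt and no reset: what is moved stays moved. The work goes in short steps, Python scripts to look and compute and a tool call to move; the robot and the scene stay as the last step left them, time stands still between calls to the robot, and variables do not carry over. Pictures are saved under pics/ and viewed, at most 10 in all, crops included, and the job is handed in when it is done.

Besides the shell and the picture viewer there is one more tool, called after "Request:" as a command line: name --argument value ..., lists and objects as JSON in quotes. step_arm: Moves the arm, as the interface text tells. Its arguments: {"type":"object","properties":{"commands":{"type":"array"}},"required":["commands"]}

```bash
mkdir -p pics
cat > h.py <<'E'
import numpy as np, cv2
from cell import ctrl
from scipy.spatial.transform import Rotation as R
def grab(n):
    d=ctrl.get_image(n); np.savez(f'{n}.npz',**d); return d
def load(n): return np.load(f'{n}.npz')
def cloud(d):
    z=d['range_z'].astype(float); h,w=z.shape; f=h/2/np.tan(np.radians(float(d['vfov']))/2)
    v,u=np.mgrid[:h,:w]; P=np.stack([(u-d['cx'])/f*z,(v-d['cy'])/f*z,z],-1)
    T=np.linalg.inv(d['world_to_cam']); W=P@T[:3,:3].T+T[:3,3]; W[z==0]=np.nan; return W
E
python3 - <<'E'
from h import *
for n in ['scene','top']:
    d=grab(n); im=d['image'][:,:,::-1]; cv2.imwrite(f'pics/{n}0.png',cv2.resize(im,(800,600)))
    T=np.linalg.inv(d['world_to_cam']); print(n,T[:3,3],T[:3,2],d['vfov'])
s=ctrl.read_state(); print(s)
E
```

```text
scene [ -82.68857657 -676.77639963 1243.8289325 ] [ 0.42866982  0.49517022 -0.7556776 ] 42.69853363437406
top [ 409.22625307   53.31101393 1279.99302032] [ 0.11749038  0.01647539 -0.99293735] 49.535814874951214
{'clock': 0.1, 'qpos': array([-1.36382056,  0.62927453,  0.03846864,  1.51828005, -0.02697619,
        0.99631544, -0.02000136]), 'qd': array([ 3.34504497e-05, -3.04136720e-04,  8.40160225e-04, -1.40922594e-03,
        1.54847103e-03, -1.13847299e-03, -1.98472623e-03]), 'tau': array([ 4.81407362e-03, -5.64539945e+01,  1.23122759e+00, -1.93976891e+01,
        1.14162106e-02,  5.36294378e-03,  5.16920522e-05]), 'eef_pos': array([174.95028416, 625.41680378, 230.46410844]), 'tool_rot': array([-3.13983467e+00,  5.33757421e-05,  2.86880893e+00]), 'force': array([-0.38951632, -0.8291156 ,  0.15175339]), 'torque': array([-0.00733191, -0.0765486 ,  0.00590769]), 'gripper_force': 0.0, 'width': 85.3460525230986}
```

View pics/scene0.png

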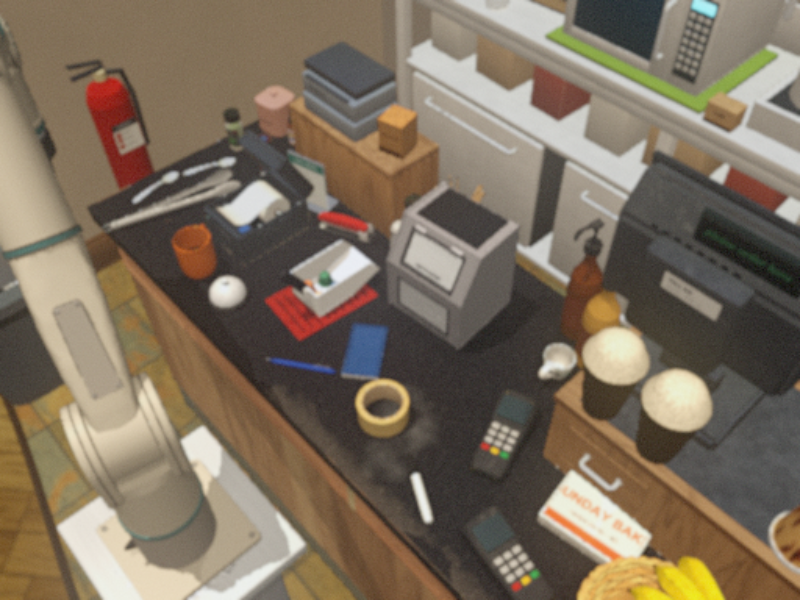

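View pics/top0.png

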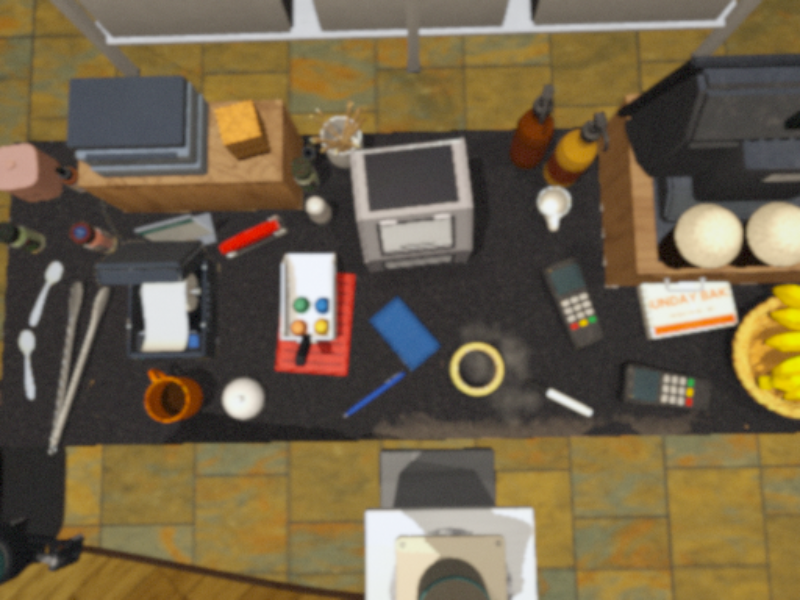

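The scene view shows the tub on the red mat at about (330,280) and the bin at (455,260). In the top view the tub's handle is at (303,348) with its spout pointing up the picture, and the bin roof is at (412,180) with its leaning face towards the robot.

Run:
```python
from h import *
d=load('top'); W=cloud(d); im=d['image'].astype(int)
def reg(W,x0,x1,y0,y1):
    m=np.zeros(W.shape[:2],bool); m[y0:y1,x0:x1]=1; return m
k=.64
m=reg(W,int(340*k),int(485*k),int(130*k),int(280*k))
z=W[:,:,2]; 
roof=m&(z>222)&(z<245); P=W[roof]; print('roof',len(P),P[:,2].mean()); r=cv2.minAreaRect(P[:,:2].astype(np.float32)); print(r, cv2.boxPoints(r).round(1).tolist())
allb=m&(z>100); r=cv2.minAreaRect(W[allb][:,:2].astype(np.float32)); print('bin',r,cv2.boxPoints(r).round(1).tolist())
fc=m&(z>150)&(z<218); P=W[fc]; P=P[P[:,0]<np.median(W[roof][:,0])]; c=P.mean(0); n=np.linalg.svd(P-c)[2][2]; print('face n',n,c)
t=reg(W,int(268*k),int(365*k),int(240*k),int(385*k))
red=t&(im[:,:,0]>120)&(im[:,:,1]<70)&(z<20); r=cv2.minAreaRect(W[red][:,:2].astype(np.float32)); print('mat',r,cv2.boxPoints(r).round(1).tolist(),W[red][:,2].mean())
rim=t&(z>57)&(z<68)&(im.min(2)>120); r=cv2.minAreaRect(W[rim][:,:2].astype(np.float32)); print('rim',rim.sum(),r,cv2.boxPoints(r).round(1).tolist())
tub=t&(z>15)&(im.min(2)>120); r=cv2.minAreaRect(W[tub][:,:2].astype(np.float32)); print('tub',r,cv2.boxPoints(r).round(1).tolist())
hd=t&(z>75); P=W[hd]; print('handle',len(P),P[:,2].max())
for a in range(70,140,10):
    q=P[(P[:,2]>a)&(P[:,2]<a+10)]
    if len(q): print(a,len(q),q.mean(0).round(1))
# enlarged crops
s=load('scene')
a=cv2.resize(d['image'][140:250,165:320,::-1],None,fx=5,fy=5,interpolation=cv2.INTER_CUBIC); cv2.imwrite('pics/c1.png',a)
for nm,(x0,x1,y0,y1) in dict(pad=(365,445,290,375),tape=(440,510,335,405),bell=(215,270,370,425),white=(300,335,190,230)).items():
    q=W[reg(W,int(x0*k),int(x1*k),int(y0*k),int(y1*k))&(z>8)]; print(nm,np.nanmedian(q,0).round(),np.nanmax(q[:,2]).round())
```

```text
roof 3392 231.73171724813508
((722.3701171875, 56.898136138916016), (131.8291015625, 191.9940948486328), 5.3299078941345215) [[647.7999877929688, 146.39999389648438], [665.7000122070312, -44.79999923706055], [796.9000244140625, -32.599998474121094], [779.0999755859375, 158.60000610351562]]
bin ((740.9393310546875, 72.44986724853516), (261.3012390136719, 219.56710815429688), 5.416446685791016) [[600.5, 169.39999389648438], [621.2000122070312, -49.20000076293945], [881.4000244140625, -24.5], [860.5999755859375, 194.10000610351562]]
face n [-0.86718241 -0.07964201  0.49158093] [644.31914796  49.14008207 183.0811636 ]
mat ((510.2299499511719, 253.61553955078125), (145.36813354492188, 203.608642578125), 84.57334899902344) [[402.0, 190.89999389648438], [604.7000122070312, 171.60000610351562], [618.5, 316.29998779296875], [415.79998779296875, 335.6000061035156]] 5.224911576228824
rim 106 ((545.4476318359375, 259.3924560546875), (94.81555938720703, 157.37786865234375), 89.66268157958984) [[466.5, 212.39999389648438], [623.9000244140625, 211.5], [624.4000244140625, 306.29998779296875], [467.0, 307.29998779296875]]
tub ((554.527587890625, 258.343994140625), (95.98719024658203, 175.65289306640625), 89.07875061035156) [[465.8999938964844, 211.8000030517578], [641.5999755859375, 208.89999389648438], [643.0999755859375, 304.8999938964844], [467.5, 307.70001220703125]]
handle 161 188.88156963240203
70 11 [483.8 255.4  76.6]
80 15 [469.6 256.8  85.6]
90 13 [462.7 255.   93.8]
100 19 [457.1 255.3 105.1]
110 15 [453.7 256.9 115. ]
120 26 [438.8 256.5 125.3]
130 50 [435.  258.7 135.2]
pad [483.  76.  13.] 22.0
tape [412. -63.  48.] 55.0
bell [365. 381.  40.] 65.0
white [720. 237.  63.] 94.0
```

View pics/c1.png

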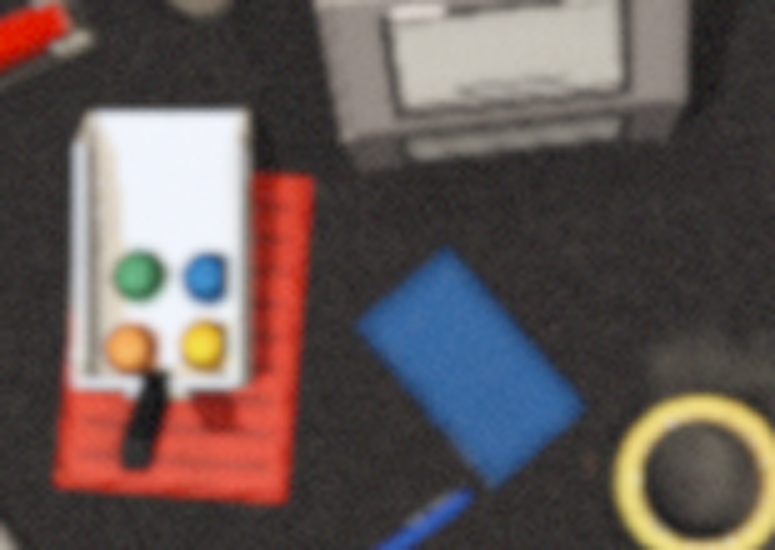

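Crop: the tub is nearly square to the picture, with back edge about (160,385), spout edge about (165,110) and handle (140–155,370–460). The mat is rotated about −5°. The bin slot face is at (390–625, 10–110).

```bash
cat >> h.py <<'E'
BIN=np.array([700.,54.7,0.]); BY=np.radians(5.3)
TZ=np.array([[-.8660254,0,.5],[0,1,0],[-.5,0,-.8660254]])  # tool axes in tub frame (columns)
GR=np.array([-78,0,104.]); LIP=np.array([117,0,27.])
def Rt(th,yaw): return R.from_euler('z',yaw)*R.from_euler('y',np.radians(th))
def tool_from_tub(org,th,yaw,back=0):
    Q=Rt(th,yaw)*R.from_matrix(TZ); p=np.asarray(org)+Rt(th,yaw).apply(GR)+Q.as_matrix()[:,2]*(19-back); return p,Q
def tool_from_lip(lb,th,yaw=BY):  # lip in bin axes
    l=BIN+R.from_euler('z',BY).apply(lb); return tool_from_tub(l-Rt(th,yaw).apply(LIP),th,yaw)
def cur():
    s=ctrl.read_state(); return s['eef_pos'],R.from_euler('xyz',s['tool_rot']),s
def cmd(p,Q,frm=None):
    a,A=frm if frm else cur()[:2]
    return np.r_[A.inv().apply(p-a)/10,(A.inv()*Q).as_rotvec()].round(3).tolist()
def where(): # tub lip in bin axes as implied by a rigid grip, tip, yaw
    p,Q,s=cur(); T=Q*R.from_matrix(TZ).inv(); o=p-Q.as_matrix()[:,2]*19-T.apply(GR); l=o+T.apply(LIP)
    e=T.as_euler('ZYX',degrees=True); return dict(org=o.round(1),lipbin=R.from_euler('z',-BY).apply(l-BIN).round(1),yaw=e[0].round(1),tip=e[1].round(1),f=s['force'].round(1),w=s['width'],t=s['clock'])
TUB=np.array([521,258,4.]); TY=np.radians(-1.2)
E
python3 - <<'E'
from h import *
for b in [110,0]:
    p,Q=tool_from_tub(TUB,0,TY,b); print(p,cmd(p,Q))
print(cmd(p,Q,tool_from_tub(TUB,0,TY,110)))
E
```

```text
[397.52708551 260.58638886 186.8083117 ] [-31.263, -29.13, 4.418, -0.068, -0.521, -0.246]
[452.5150232  259.43455576  91.54551734] [-36.589, -27.743, 13.943, -0.068, -0.521, -0.246]
[-0.0, -0.0, 11.0, 0.0, 0.0, 0.0]
```

Request:
step_arm --commands '[-16,-14.5,0,-0.03,-0.26,-0.12,1,-16,-14.5,0,-0.03,-0.26,-0.12,1,-16,-14.5,0,-0.03,-0.26,-0.12,1,-16,-14.5,0,-0.03,-0.26,-0.12,1,-31.3,-29.1,4.4,-0.068,-0.521,-0.246,1,-31.3,-29.1,4.4,-0.068,-0.521,-0.246,1,-31.3,-29.1,4.4,-0.068,-0.521,-0.246,1,-31.3,-29.1,4.4,-0.068,-0.521,-0.246,1,-31.3,-29.1,4.4,-0.068,-0.521,-0.246,1,-31.3,-29.1,4.4,-0.068,-0.521,-0.246,1]'

```text
clock: 1.1
eef_pos: [395.4, 267.6, 188.9]
tool_rot: [-3.14, 0.527, 3.121]
force: [0.4, -0.1, -0.5]
width: 85.2
gripper_force: 0.0
```

Run:
```python
from h import *
d=grab('wrist'); cv2.imwrite('pics/w1.png',d['image'][:,:,::-1])
W=cloud(d); dark=d['image'].max(2)<70
for a in range(70,145,15):
    q=W[dark&(W[:,:,2]>a)&(W[:,:,2]<a+15)&(abs(W[:,:,1]-258)<40)&(abs(W[:,:,0]-450)<60)]
    if len(q): print(a,len(q),np.median(q,0).round(1),np.percentile(q[:,1],[3,97]).round(1))
w=d['image'].min(2)>120
q=W[w&(abs(W[:,:,2]-66)<5)&(abs(W[:,:,1]-258)<80)]; r=cv2.minAreaRect(q[:,:2].astype(np.float32)); print(len(q),r,cv2.boxPoints(r).round(1).tolist())
p,Q=tool_from_tub(TUB,0,TY,0); print(cmd(p,Q),cur()[0])
```

```text
70 102 [449.3 261.8  78.1] [253.2 270.6]
85 128 [440.8 262.2  93.1] [253.5 270.6]
100 154 [432.3 261.9 108. ] [253.2 270.6]
115 321 [423.7 261.8 126. ] [252.9 270.8]
130 324 [432.4 258.6 134.2] [252.9 270.3]
1291 ((682.287841796875, 246.6632080078125), (105.22578430175781, 434.4198913574219), 84.41394805908203) [[461.0, 215.39999389648438], [893.2999877929688, 173.1999969482422], [903.5999755859375, 277.8999938964844], [471.20001220703125, 320.20001220703125]]
[0.151, -0.064, 11.2, -0.008, 0.005, -0.003] [397.42373061 262.08254016 189.04112108]
```

View pics/w1.png

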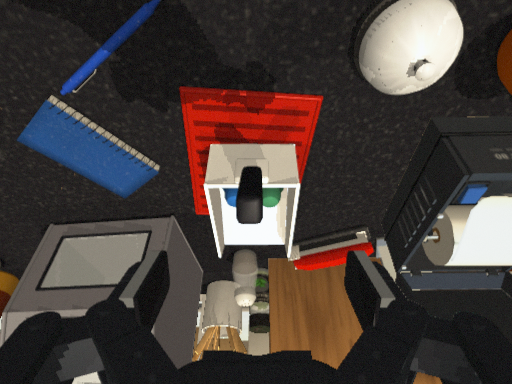

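The wrist view shows the handle end-on at (250,194), centred in y about 262. I'll shift +2 mm in y and go in.

Request:
step_arm --commands '[0,0.15,4,-0.008,0,0,1,0.05,0.15,7.5,-0.008,0,0,1,0.05,0.15,9.5,-0.008,0,0,1,0.05,0.15,11.2,-0.008,0,0,1,0.05,0.15,11.2,-0.008,0,0,1,0.05,0.15,11.2,-0.008,0,0,0,0.05,0.15,11.2,-0.008,0,0,0,0.05,0.15,11.2,-0.008,0,0,0,0.05,0.15,11.2,-0.008,0,0,0,0.05,0.15,11.2,-0.008,0,0,0]'

```text
clock: 2.15
eef_pos: [451.3, 269.0, 93.2]
tool_rot: [3.134, 0.529, 3.121]
force: [-0.8, -1.3, 4.1]
width: 19.4
gripper_force: 61.3
```

Run:
```python
from h import *
print(where(),cur()[2]['gripper_force'])
```

```text
{'org': array([520.2, 268.4,   6. ]), 'lipbin': array([-43.1, 216.5,  33.6]), 'yaw': np.float64(-1.0), 'tip': np.float64(-0.3), 'f': array([-0.8, -1.3,  4.1]), 'w': 19.415580162088087, 't': 2.15} 61.30075693130493
```

Run:
```python
from h import *
d=grab('top'); print(where())
W=cloud(d); im=d['image'].astype(int); z=W[:,:,2]
t=np.zeros(z.shape,bool); t[150:250,165:235]=1
tub=t&(z>15)&(z<68)&(im.min(2)>120); r=cv2.minAreaRect(W[tub][:,:2].astype(np.float32)); print(r,cv2.boxPoints(r).round(1).tolist())
cv2.imwrite('pics/t2.png',cv2.resize(d['image'][120:270,150:350,::-1],None,fx=4,fy=4))
print(where())
```

```text
{'org': array([520.2, 268.5,   5.9]), 'lipbin': array([-43.1, 216.6,  33.5]), 'yaw': np.float64(-1.0), 'tip': np.float64(-0.3), 'f': array([-2.8,  0.1,  9. ]), 'w': 18.866812786878736, 't': 2.2}
((508.7541198730469, 274.9995422363281), (119.80982208251953, 281.39642333984375), 79.4655532836914) [[359.5, 241.8000030517578], [636.0999755859375, 190.39999389648438], [658.0, 308.20001220703125], [381.3999938964844, 359.6000061035156]]
{'org': array([520.2, 268.5,   5.9]), 'lipbin': array([-43.1, 216.6,  33.5]), 'yaw': np.float64(-1.0), 'tip': np.float64(-0.3), 'f': array([-2.8,  0.1,  9. ]), 'w': 18.866812786878736, 't': 2.2}
```

View pics/t2.png

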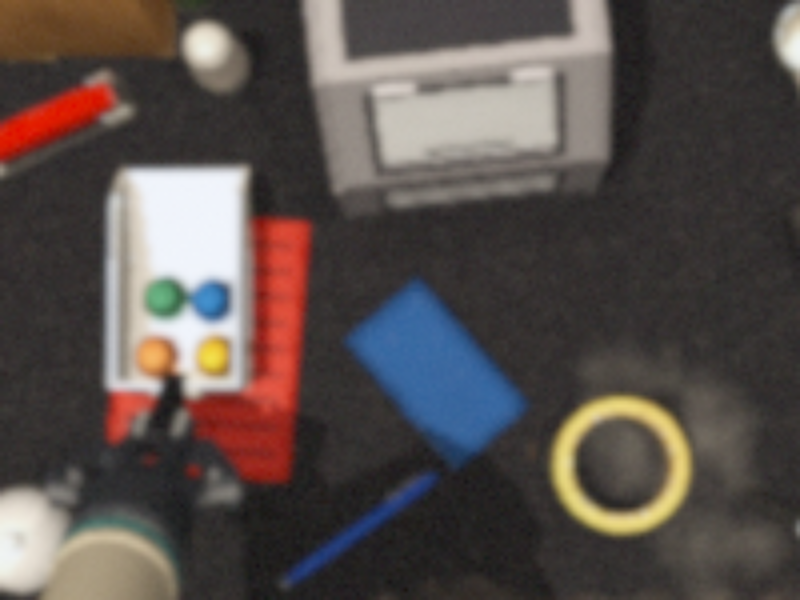

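The grip looks sound: the fingers are around the handle near (165,430), the capsules are still in the tub, and the tub slid about 5 mm to the left. Next I lift it and compute the carry.

Run:
```python
from h import *
p,Q,s=cur(); up=p+[0,0,90]; print('lift',cmd(up,Q))
for nm,lb,th in [('pre',[-105,0,160],10)]:
    print(nm,tool_from_lip(lb,th)[0],cmd(*tool_from_lip(lb,th),frm=(up,Q)))
```

```text
lift [-4.538, 0.061, -7.772, 0.0, 0.0, 0.0]
pre [424.01675838  29.09780875 251.83743184] [-1.54, -23.997, -7.246, -0.04, 0.18, -0.102]
```

Request:
step_arm --commands '[-0.9,0,-1.5,0,0,0,0,-2,0,-3.4,0,0,0,0,-3.2,0,-5.6,0,0,0,0,-4.2,0,-7.2,0,0,0,0,-4.5,0,-7.8,0,0,0,0,-4.5,0,-7.8,0,0,0,0,-4.5,0,-7.8,0,0,0,0]'

```text
clock: 2.9
eef_pos: [450.3, 268.3, 181.9]
tool_rot: [3.134, 0.526, 3.121]
force: [1.1, 0.1, -2.3]
width: 19.1
gripper_force: 60.4
```

Run:
```python
from h import *
print(where()); print(cmd(*tool_from_lip([-105,0,160],10)))
d=grab('scene'); cv2.imwrite('pics/s2.png',cv2.resize(d['image'][100:280,100:380,::-1],None,fx=2.8,fy=2.8))
```

```text
{'org': array([519. , 267.7,  94.5]), 'lipbin': array([-44.4, 215.8, 121.8]), 'yaw': np.float64(-1.0), 'tip': np.float64(-0.1), 'f': array([ 1.1,  0.1, -2.3]), 'w': 19.1309306438305, 't': 2.9}
[-1.676, -23.912, -7.293, -0.041, 0.177, -0.102]
```

View pics/s2.png

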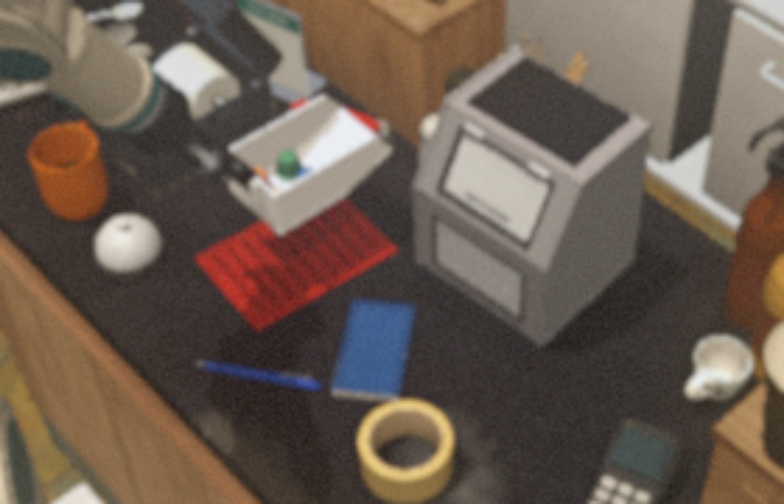

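The tub is lifted and level at (310,165), with the capsules in. I'll move back and up first, then traverse.

Request:
step_arm --commands '[-0.6,0,-2.4,0,0,0,0,-1.2,0,-5,0,0,0,0,-1.6,-1,-7,0,0.05,0,0,-1.68,-3,-7.3,-0.01,0.1,-0.02,0,-1.68,-6.5,-7.3,-0.02,0.14,-0.04,0,-1.68,-10.5,-7.3,-0.03,0.177,-0.06,0,-1.68,-14.5,-7.3,-0.035,0.177,-0.08,0,-1.68,-18.5,-7.3,-0.04,0.177,-0.1,0,-1.68,-21.9,-7.3,-0.04,0.177,-0.102,0,-1.68,-23.9,-7.3,-0.04,0.177,-0.102,0]'

```text
clock: 3.95
eef_pos: [422.1, 24.7, 250.8]
tool_rot: [-3.139, 0.344, -3.055]
force: [0.1, -0.3, -2.4]
width: 19.5
gripper_force: 60.4
```

Run:
```python
from h import *
d=grab('top');print(where())
c=np.concatenate([d['image'][60:260,180:360,::-1]],1); cv2.imwrite('pics/t3.png',cv2.resize(c,None,fx=3,fy=3,interpolation=cv2.INTER_CUBIC))
W=cloud(d); im=d['image'].astype(int)
for z0 in (180,215):
  pass
w=(im.min(2)>150)&(W[:,:,0]>430)&(W[:,:,0]<615)&(abs(W[:,:,1]-50)<80)&(W[:,:,2]>120)
q=W[w]
for a in range(480,620,15):
    r=q[(q[:,0]>a)&(q[:,0]<a+15)]
    if len(r): print(a,len(r),np.percentile(r[:,1],[2,98]).round(1),np.percentile(r[:,2],[5,95]).round())
for lb,th in [((-75,0,160),10),((-25,0,160),10)]: print(cmd(*tool_from_lip(lb,th)))
```

```text
{'org': array([473.4,  25.6, 152.2]), 'lipbin': array([-108.4,   -9.4,  157.8]), 'yaw': np.float64(4.6), 'tip': np.float64(10.3), 'f': array([-0.6, -3.8, -3.3]), 'w': 19.349936176988745, 't': 4.0}
480 145 [-17.5  74.9] [148. 213.]
495 68 [-15.7  77.3] [144. 211.]
510 167 [-13.7  78.7] [142. 205.]
525 197 [-12.2  79.3] [142. 203.]
540 210 [-11.7  79.2] [145. 200.]
555 193 [-10.2  81.6] [147. 197.]
570 210 [-8.3 81.8] [149. 190.]
585 122 [-5.3 82.1] [151. 159.]
600 1 [-5.9 -5.9] [146. 146.]
[-3.127, 0.751, 0.983, -0.007, -0.006, -0.009]
[-7.834, 0.807, 2.667, -0.007, -0.006, -0.009]
```

View pics/t3.png

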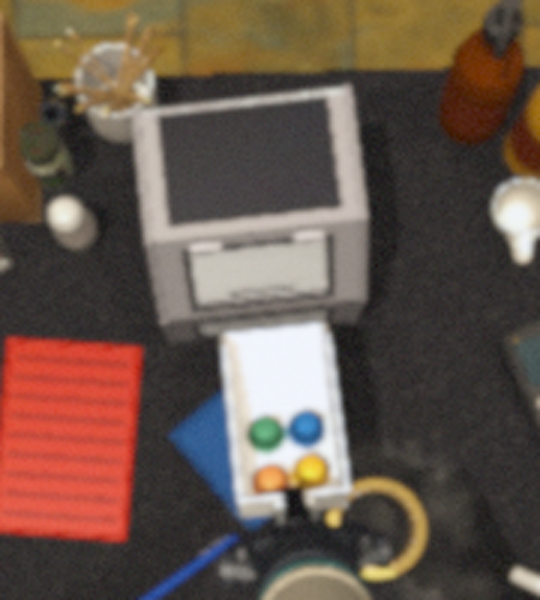

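The tub is in front of the bin with yaw matched to about 5°. Its lip centre is at (275,325), while the bin axis there is at column 265, so it needs to move about 7 mm left.

Run:
```python
from h import *
for lb,th in [((-104,-2.4,164),13),((-50,-2.4,164),13)]: print(cmd(*tool_from_lip(lb,th)))
print(where())
```

```text
[-1.307, 0.479, -1.035, -0.007, 0.047, -0.01]
[-6.392, 0.54, 0.783, -0.007, 0.047, -0.01]
{'org': array([473.4,  25.6, 152.2]), 'lipbin': array([-108.4,   -9.4,  157.8]), 'yaw': np.float64(4.6), 'tip': np.float64(10.3), 'f': array([-0.6, -3.8, -3.3]), 'w': 19.349936176988745, 't': 4.0}
```

Request:
step_arm --commands '[-0.6,0.3,-0.5,0,0.03,0,0,-1.3,0.6,-1,0,0.047,-0.005,0,-1.3,0.6,-1,0,0.047,-0.005,0,-1.3,0.6,-1,0,0.047,-0.005,0]'

```text
clock: 4.4
eef_pos: [431.6, 35.5, 265.1]
tool_rot: [-3.138, 0.3, -3.045]
force: [-0.9, -0.5, -2.3]
width: 19.5
gripper_force: 60.4
```

Run:
```python
from h import *
d=grab('top');print(where())
W=cloud(d); im=d['image'].astype(int)
w=(im.min(2)>150)&(W[:,:,0]>430)&(W[:,:,0]<612)&(abs(W[:,:,1]-50)<80)&(W[:,:,2]>120)
q=R.from_euler('z',-BY).apply(W[w]-BIN)
for a in range(-200,-70,15):
    r=q[(q[:,0]>a)&(q[:,0]<a+15)]
    if len(r): print(a,len(r),np.percentile(r[:,1],[2,98]).round(1),np.percentile(r[:,2],[5,95]).round())
f=(im.min(2)>90)&(W[:,:,2]>160)&(W[:,:,2]<222); q=R.from_euler('z',-BY).apply(W[f]-BIN); q=q[(abs(q[:,0]+55)<25)&(abs(q[:,1])<110)]; print(np.percentile(q[:,1],[1,99]))
for lb,th in [((-50,-2,164),13)]: print(cmd(*tool_from_lip(lb,th)))
```

```text
{'org': array([478.4,  39.7, 164.4]), 'lipbin': array([-102. ,    6. ,  164.8]), 'yaw': np.float64(5.5), 'tip': np.float64(12.8), 'f': array([-0.3,  0.1, -2.7]), 'w': 19.079545525112284, 't': 4.45}
-200 101 [-41.7  51. ] [154. 222.]
-185 88 [-41.6  51.5] [152. 218.]
-170 186 [-40.8  50.5] [152. 213.]
-155 206 [-40.2  50.5] [154. 209.]
-140 202 [-40.6  51.5] [155. 206.]
-125 199 [-40.2  50.3] [156. 200.]
-110 125 [-38.8  48.5] [159. 166.]
[-92.17016491  93.76260408]
[-4.983, -0.787, 1.572, -0.002, 0.003, 0.004]
```

Request:
step_arm --commands '[-0.7,-0.5,0.2,0,0,0,0,-1.5,-0.5,0.5,0,0,0,0,-2.2,-0.5,0.7,0,0,0,0,-2.9,-0.5,0.9,0,0,0,0,-3.6,-0.5,1.1,0,0,0,0,-4.3,-0.5,1.35,0,0,0,0,-5,-0.5,1.6,0,0,0,0,-5,-0.5,1.6,0,0,0,0]'

```text
clock: 5.25
eef_pos: [486.0, 36.0, 265.6]
tool_rot: [-3.139, 0.302, -3.045]
force: [-2.3, -0.1, -2.1]
width: 19.5
gripper_force: 60.4
```

Run:
```python
from h import *
d=grab('scene'); print(where())
cv2.imwrite('pics/s3.png',cv2.resize(d['image'][100:240,190:350,::-1],None,fx=4.2,fy=4.2,interpolation=cv2.INTER_CUBIC))
y=1.5
for lb,th in [((-42,y,153),23),((-34,y,141),34),((-26,y,129),44),((-22,y,123),49)]: print(cmd(*tool_from_lip(lb,th)))
```

```text
{'org': array([532.8,  40.3, 165.1]), 'lipbin': array([-47.7,   1.5, 165.8]), 'yaw': np.float64(5.5), 'tip': np.float64(12.7), 'f': array([-2.7,  0.4, -1.9]), 'w': 19.176494469455662, 't': 5.3}
[-2.976, 0.019, -0.711, -0.002, 0.18, 0.004]
[-6.742, 0.003, -0.973, -0.002, 0.372, 0.004]
[-10.424, -0.012, -0.504, -0.002, 0.547, 0.004]
[-12.313, -0.02, -0.052, -0.003, 0.634, 0.004]
```

View pics/s3.png

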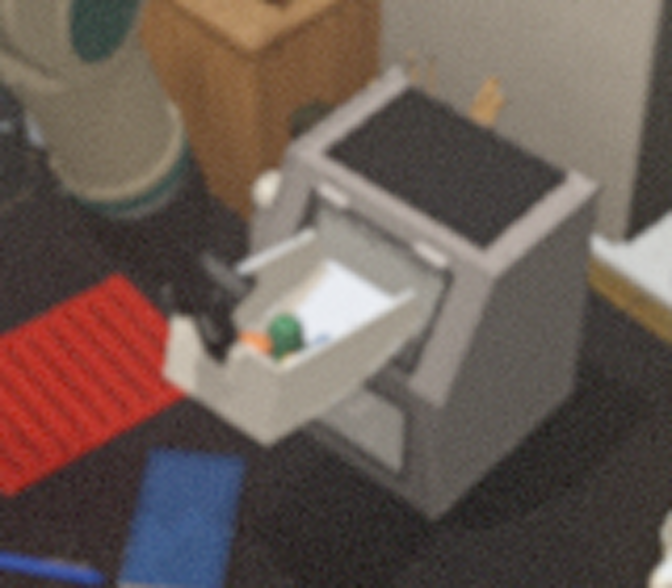

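The spout is in the slot, the flap is pushed in (around (370,240)), the tub is centred, and the force is about 2.5 N. Now the tip.

Request:
step_arm --commands '[-1.5,0,-0.35,0,0.09,0,0,-3,0,-0.7,0,0.18,0,0,-4.9,0,-0.9,0,0.276,0,0,-6.75,0,-0.95,0,0.372,0,0,-8.6,0,-0.75,0,0.46,0,0,-10.4,0,-0.5,0,0.547,0,0,-11.4,0,-0.3,0,0.59,0,0,-12.3,0,-0.05,0,0.634,0,0,-12.3,0,-0.05,0,0.634,0,0,-12.3,0,-0.05,0,0.634,0,0]'

```text
clock: 6.3
eef_pos: [603.4, 47.6, 302.8]
tool_rot: [-3.139, -0.327, -3.046]
force: [1.5, 0.5, 0.5]
width: 19.3
gripper_force: 60.6
```

Run:
```python
from h import *
d=grab('scene'); e=grab('top'); print(where())
a=cv2.resize(d['image'][90:250,190:350,::-1],(400,400)); b=cv2.resize(e['image'][80:240,190:350,::-1],(400,400)); cv2.imwrite('pics/s4.png',np.hstack([a,b]))
```

```text
{'org': array([581.9,  45.2, 194.3]), 'lipbin': array([-21.1,   1.6, 124.1]), 'yaw': np.float64(5.4), 'tip': np.float64(48.8), 'f': array([ 1.4, -0.1, -0.5]), 'w': 19.180873812980394, 't': 6.4}
```

View pics/s4.png

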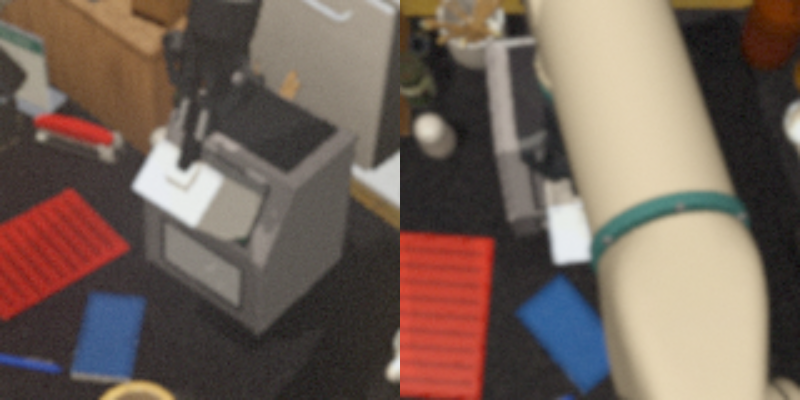

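The tub is tipped about 49° in the slot (left half, around (190,180)), the bin is in place, and forces are small. I'll tip a little more and dwell, with a gentle wiggle.

Run:
```python
from h import *
for lb,th in [((-29,1.5,117),56),((-21,1.6,124),48.8)]: print(cmd(*tool_from_lip(lb,th)))
```

```text
[-1.409, -0.032, -0.601, -0.003, 0.126, 0.002]
[-0.018, -0.017, -0.003, -0.003, 0.001, 0.003]
```

Request:
step_arm --commands '[-0.7,0,-0.3,0,0.063,0,0,-1.4,0,-0.6,0,0.126,0,0,-1.4,0,-0.6,0,0.126,0,0,-1.2,0,-0.5,0,0.105,0,0,-1.4,0,-0.6,0,0.126,0,0,-1.2,0,-0.5,0,0.105,0,0,-1.4,0,-0.6,0,0.126,0,0,-1.4,0,-0.6,0,0.126,0,0,-0.7,0,-0.3,0,0.063,0,0,0,0,0,0,0,0,0]'

```text
clock: 7.4
eef_pos: [600.7, 47.0, 302.3]
tool_rot: [-3.139, -0.331, -3.046]
force: [-1.6, -0.0, -4.1]
width: 19.4
gripper_force: 60.3
```

Run:
```python
from h import *
d=grab('wrist'); print(where())
cv2.imwrite('pics/w5.png',d['image'][:,:,::-1])
y=1.5
for lb,th in [((-26,y,129),44),((-34,y,141),34),((-42,y,153),23),((-50,y,166),13),((-110,y,170),10)]: print(cmd(*tool_from_lip(lb,th)))
```

```text
{'org': array([576.7,  44.2, 195. ]), 'lipbin': array([-26.6,   1.1, 124.5]), 'yaw': np.float64(5.3), 'tip': np.float64(49.0), 'f': array([-4.3,  0.3, -2. ]), 'w': 19.014131886033645, 't': 7.45}
[1.298, 0.019, 0.738, -0.004, -0.087, 0.003]
[4.543, 0.036, 2.539, -0.004, -0.261, 0.003]
[7.424, 0.055, 4.979, -0.004, -0.453, 0.004]
[9.603, 0.071, 7.261, -0.003, -0.628, 0.004]
[15.596, 0.1, 9.836, -0.003, -0.68, 0.004]
```

View pics/w5.png

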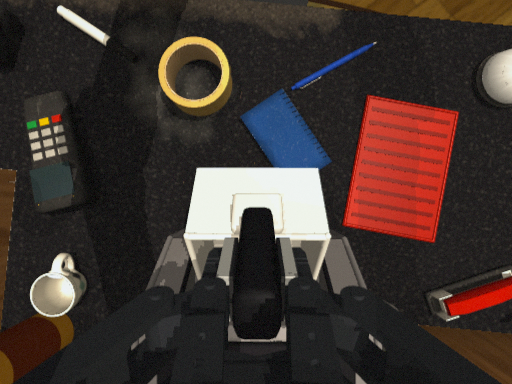

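The wrist view shows the tub's back wall and the handle between the fingers; the visible interior at (200–325,240–330) has no capsule colours. One more short dwell at a steep tip, then withdraw.

Request:
step_arm --commands '[-0.7,0,-0.3,0,0.063,0,0,-1.4,0.3,-0.6,0,0.126,0,0,-1.4,-0.3,-0.6,0,0.126,0,0,-1.4,0.3,-0.6,0,0.126,0,0,-1.4,-0.3,-0.6,0,0.126,0,0,-1.4,0,-0.6,0,0.126,0,0,-1.4,0,-0.6,0,0.126,0,0,-1.4,0,-0.6,0,0.126,0,0,-0.7,0,-0.3,0,0.063,0,0,0,0,0,0,0,0,0]'

```text
clock: 8.45
eef_pos: [600.7, 47.3, 301.4]
tool_rot: [-3.139, -0.333, -3.046]
force: [-1.6, -0.8, -3.5]
width: 19.3
gripper_force: 60.4
```

Request:
step_arm --commands '[1.3,0,0.7,0,-0.087,0,0,2.9,0,1.6,0,-0.17,0,0,4.5,0,2.5,0,-0.261,0,0,6,0,3.75,0,-0.355,0,0,7.4,0,5,0,-0.453,0,0,8.5,0,6.1,0,-0.54,0,0,9.6,0,7.3,0,-0.628,0,0,11.6,0,8.1,0,-0.645,0,0,13.6,0,9,0,-0.66,0,0,15.6,0,9.8,0,-0.68,0,0]'

```text
clock: 9.45
eef_pos: [420.7, 29.7, 260.0]
tool_rot: [-3.139, 0.346, -3.044]
force: [-0.2, -0.4, -1.1]
width: 19.0
gripper_force: 60.6
```

```bash
cat > chk.py <<'E'
from h import *
d=grab('top'); print(where())
W=cloud(d); im=d['image']; hsv=cv2.cvtColor(im,cv2.COLOR_RGB2HSV)
B=R.from_euler('z',-BY).apply(W.reshape(-1,3)-BIN).reshape(W.shape)
a=(B[:,:,0]>-260)&(B[:,:,0]<-85)&(abs(B[:,:,1])<55)&(B[:,:,2]>100)
print('tub px',a.sum(),'coloured',(a&(hsv[:,:,1]>110)&(hsv[:,:,2]>80)).sum())
f=(abs(B[:,:,1])<50)&(B[:,:,0]>-85)&(B[:,:,0]<-35)&(B[:,:,2]>140)&(B[:,:,2]<215); q=B[f]
print('flap plane resid',np.percentile(q[:,0]-(-85+(q[:,2]-135)*.577),[5,50,95]).round(1),len(q))
P=W[(B[:,:,2]>222)&(B[:,:,2]<245)&(abs(B[:,:,0]-20)<90)&(abs(B[:,:,1])<110)]; print(cv2.minAreaRect(P[:,:2].astype(np.float32)))
E
python3 chk.py
```

```text
{'org': array([466.3,  33.2, 159.8]), 'lipbin': array([-114.7,    0.7,  165. ]), 'yaw': np.float64(5.5), 'tip': np.float64(10.5), 'f': array([-6. , -1.7, -3.5]), 'w': 19.274748652536303, 't': 9.5}
tub px 2121 coloured 0
flap plane resid [-2.5  2.9  5.9] 729
((721.793701171875, 57.04945373535156), (131.60971069335938, 192.55047607421875), 5.663339614868164)
```

The tub is empty, the flap is flush and the bin hasn't moved. Heading back above the mat.

Run:
```python
from h import *
y=np.radians(-4)
fr=cur()[:2]
print(cmd(*tool_from_tub([480,257,165],0,y)),cmd(*tool_from_tub([516,257,60],0,y)))
W0=cloud(load('top'))
```

```text
[-1.617, 23.237, 1.093, 0.066, -0.183, 0.153] [-1.495, 22.934, 12.188, 0.066, -0.183, 0.153]
```

Request:
step_arm --commands '[-0.3,3,0.2,0.01,-0.03,0.02,0,-0.6,7,0.4,0.02,-0.08,0.04,0,-0.9,11,0.6,0.03,-0.12,0.07,0,-1.2,15,0.8,0.05,-0.16,0.1,0,-1.4,19,1,0.06,-0.18,0.13,0,-1.6,22,1.1,0.066,-0.183,0.153,0,-1.6,23.2,1.1,0.066,-0.183,0.153,0,-1.6,23.2,1.1,0.066,-0.183,0.153,0,-1.6,23.2,1.1,0.066,-0.183,0.153,0]'

```text
clock: 10.4
eef_pos: [418.2, 259.1, 254.7]
tool_rot: [3.141, 0.531, 3.071]
force: [3.0, -0.0, -1.2]
width: 19.3
gripper_force: 60.6
```

```bash
cat > chk2.py <<'E'
from h import *
d=grab('top'); w=where(); print(w)
# rim: white pixels, in nominal tub axes; compare walls' top height along x
W=cloud(d); im=d['image']
T=Rt(0,np.radians(w['yaw'])); q=T.inv().apply(W[(im.min(2)>120)]-w['org']); q=q[(q[:,0]>-75)&(q[:,0]<130)&(abs(q[:,1])<65)&(abs(q[:,2]-30)<60)]
for a in range(-60,130,15):
    r=q[(q[:,0]>a)&(q[:,0]<a+15)]
    if len(r)>20: print(a,len(r),np.percentile(r[:,1],[2,98]).round(1),np.percentile(r[:,2],[5,50,95]).round(1))
f=q[(abs(q[:,1])<35)&(q[:,0]>55)&(q[:,0]<110)]; print('ramp deg',np.degrees(np.arctan(np.polyfit(f[:,0],f[:,2],1)[0])))
f=q[(abs(q[:,1])<35)&(q[:,0]>-25)&(q[:,0]<38)&(q[:,2]<25)]; print('floor deg',np.degrees(np.arctan(np.polyfit(f[:,0],f[:,2],1)[0])),len(f))
h=cv2.cvtColor(im,cv2.COLOR_RGB2HSV); c=(h[:,:,1]>110)&(h[:,:,2]>80)&(W[:,:,0]>540)&(W[:,:,0]<640)&(abs(W[:,:,1]-50)<110); print('stray',c.sum())
y=np.radians(-4)
for z in (40,15,4): print(cmd(*tool_from_tub([516,257,z],0,y)))
E
python3 chk2.py
```

```text
{'org': array([487.1, 270.1, 168.4]), 'lipbin': array([-76.6, 216.7, 196.2]), 'yaw': np.float64(-3.1), 'tip': np.float64(-0.4), 'f': array([ 1.2, 11.4, -1.4]), 'w': 19.56165073543885, 't': 10.45}
-60 24 [-62.6  -0.8] [47.8 58.9 67.3]
-45 183 [-63.5  30.1] [-1.5  9.7 64. ]
-30 214 [-63.7  28.5] [-1.4  1.9 61.5]
-15 219 [-64.3  29.3] [-1.9  2.1 62. ]
0 208 [-64.   27.8] [-2.1  1.9 61.5]
15 217 [-64.4  29.2] [-2.   1.9 59.7]
30 211 [-64.8  27.6] [-1.7  1.6 61.4]
45 212 [-64.2  28. ] [-1.1  3.8 61.3]
60 214 [-63.1  27.1] [ 4.   8.8 60.4]
75 207 [-62.   27.3] [ 8.9 14.2 60.9]
90 211 [-61.1  26.5] [15.1 19.3 55.8]
105 204 [-60.8  25.5] [19.4 24.5 33.1]
ramp deg 14.456266192885298
floor deg -0.1796368317715412 591
stray 41
[3.859, -1.092, 12.554, 0.018, 0.007, 0.007]
[5.124, -1.123, 14.71, 0.018, 0.007, 0.007]
[5.681, -1.136, 15.659, 0.018, 0.007, 0.007]
```

Request:
step_arm --commands '[0.9,-1,3,0.018,0,0,0,1.9,-1,6.5,0.018,0,0,0,2.9,-1,9.5,0.018,0,0,0,3.5,-1,11.5,0.018,0,0,0,3.9,-1,12.5,0.018,0,0,0,3.9,-1,12.5,0.018,0,0,0,3.9,-1,12.5,0.018,0,0,0,3.9,-1,12.5,0.018,0,0,0,3.9,-1,12.5,0.018,0,0,0,3.9,-1,12.5,0.018,0,0,0]'

```text
clock: 11.45
eef_pos: [449.2, 247.4, 128.9]
tool_rot: [-3.129, 0.533, 3.069]
force: [0.1, -0.3, -2.2]
width: 19.4
gripper_force: 60.7
```

```bash
cat >> chk2.py <<'E'
if c.any(): print(W[c].min(0).round(),W[c].max(0).round(),im[c].mean(0).round())
e=W[(h[:,:,1]>150)&(im[:,:,2]>90)&(im[:,:,0]<90)];
E
python3 chk2.py; python3 -c "
from h import *;print(where())"
```

```text
{'org': array([518.3, 240.9,  41.9]), 'lipbin': array([-48.6, 182.5,  70. ]), 'yaw': np.float64(-4.5), 'tip': np.float64(-0.6), 'f': array([-0.3,  0.7, -1.7]), 'w': 19.30176351415368, 't': 11.5}
-60 36 [-46.5  40.2] [23.  59.7 72.8]
-45 142 [-47.9  46.1] [-0.7 24.5 65.6]
-30 177 [-48.3  44.1] [-2.   2.7 61.2]
-15 175 [-48.   45.5] [-1.1  2.6 63.2]
0 175 [-48.   44.2] [-1.7  3.  63.2]
15 178 [-48.2  45.1] [-1.9  2.7 61.6]
30 173 [-48.1  44.2] [-2.3  2.5 61.3]
45 171 [-47.7  44.7] [ 0.5  4.9 61.9]
60 179 [-48.1  45.1] [ 4.1 10.  60.7]
75 182 [-48.1  43.9] [10.7 15.8 62.3]
90 180 [-48.3  44.6] [15.3 21.3 57.1]
105 162 [-47.8  43. ] [21.  25.8 33.7]
ramp deg 19.81090218029896
floor deg -0.5148514716476891 484
stray 38
[0.29, 1.428, -0.048, -0.014, 0.01, -0.002]
[1.561, 1.456, 2.105, -0.014, 0.01, -0.002]
[2.12, 1.469, 3.052, -0.014, 0.01, -0.002]
[541.  75.  -0.] [555. 115.  16.] [ 47.  77. 117.]
{'org': array([518.3, 240.9,  41.9]), 'lipbin': array([-48.6, 182.5,  70. ]), 'yaw': np.float64(-4.5), 'tip': np.float64(-0.6), 'f': array([-0.3,  0.7, -1.7]), 'w': 19.30176351415368, 't': 11.5}
```

Stray pixels are just the notepad's tip. Lower with +1.5 cm y.

Request:
step_arm --commands '[0.3,0.7,0.3,-0.01,0.01,0,0,0.5,1.4,0.5,-0.01,0.01,0,0,0.9,1.4,1,-0.01,0.01,0,0,1.3,1.4,1.6,-0.01,0.01,0,0,1.6,1.4,2.1,-0.01,0.01,0,0,1.6,1.4,2.1,-0.01,0.01,0,0,1.6,1.4,2.1,-0.01,0.01,0,0,1.6,1.4,2.1,-0.01,0.01,0,0,1.6,1.4,2.1,-0.01,0.01,0,0,1.6,1.4,2.1,-0.01,0.01,0,0]'

```text
clock: 12.5
eef_pos: [447.2, 261.0, 101.9]
tool_rot: [-3.138, 0.523, 3.069]
force: [0.7, 0.1, -1.5]
width: 19.6
gripper_force: 60.7
```

```bash
python3 chk2.py | grep -v '^-\?[0-9]'
```

```text
{'org': array([515.4, 255.5,  14.2]), 'lipbin': array([-49.8, 197.7,  41.1]), 'yaw': np.float64(-4.3), 'tip': np.float64(0.1), 'f': array([-0.5, -0.5, -3.2]), 'w': 19.21114784593178, 't': 12.55}
ramp deg 19.01205903972612
floor deg -0.028744103153909288 466
stray 40
[-1.319, 0.079, -2.207, -0.005, -0.001, -0.002]
[-0.071, 0.088, -0.041, -0.005, -0.001, -0.002]
[0.478, 0.091, 0.912, -0.005, -0.001, -0.002]
[540.  72.  -3.] [555. 112.  16.] [ 47.  76. 117.]
```

Request:
step_arm --commands '[0.1,0,0.2,0,0,0,0,0.2,0,0.4,0,0,0,0,0.3,0,0.55,0,0,0,0,0.4,0,0.7,0,0,0,0,0.4,0,0.7,0,0,0,0,0.4,0,0.7,0,0,0,0]'

```text
clock: 13.15
eef_pos: [447.8, 260.8, 93.9]
tool_rot: [-3.138, 0.524, 3.069]
force: [1.4, 0.1, 0.6]
width: 19.4
gripper_force: 61.0
```

```bash
python3 -c "
from h import *;print(where())"
```

```text
{'org': array([516.1, 255.4,   6.3]), 'lipbin': array([-49.2, 197.4,  33.4]), 'yaw': np.float64(-4.3), 'tip': np.float64(-0.0), 'f': array([1.4, 0.1, 0.6]), 'w': 19.37762166114541, 't': 13.15}
```

Request:
step_arm --commands '[0.04,0,0.08,0,0,0,0,0.04,0,0.08,0,0,0,0,0.04,0,0.08,0,0,0,0.25,0.04,0,0.08,0,0,0,0.5,0.04,0,0.08,0,0,0,1,0.04,0,0.08,0,0,0,1,0.04,0,0.08,0,0,0,1,0.04,0,0.08,0,0,0,1]'

```text
clock: 13.95
eef_pos: [447.1, 260.8, 92.6]
tool_rot: [-3.137, 0.522, 3.07]
force: [-0.6, -0.3, 1.1]
width: 85.2
gripper_force: 0.0
```

Request:
step_arm --commands '[0,0,-1,0,0,0,1,0,0,-2.5,0,0,0,1,0,0,-4.5,0,0,0,1,0,0,-7,0,0,0,1,0,0,-10,0,0,0,1,0,0,-13,0,0,0,1,0,0,-15,0,0,0,1,0,0,-15,0,0,0,1,0,0,-15,0,0,0,1,0,0,-15,0,0,0,1]'

```text
clock: 14.95
eef_pos: [372.9, 266.3, 222.0]
tool_rot: [-3.136, 0.522, 3.07]
force: [0.2, 0.1, -0.0]
width: 85.5
gripper_force: 0.0
```

```bash
cat > chk3.py <<'E'
from h import *
d=grab('top'); s=ctrl.read_state(); print(s['eef_pos'],s['force'],s['width'])
W=cloud(d); im=d['image']
q=W[(im.min(2)>120)]; q=q[(abs(q[:,0]-550)<105)&(abs(q[:,1]-256)<65)&(abs(q[:,2]-40)<30)]
r=cv2.minAreaRect(q[:,:2].astype(np.float32)); print('tub',r,np.percentile(q[:,2],95))
B=R.from_euler('z',-BY).apply(W.reshape(-1,3)-BIN).reshape(W.shape)
P=W[(B[:,:,2]>222)&(B[:,:,2]<245)&(abs(B[:,:,0]-20)<90)&(abs(B[:,:,1])<110)]; print('bin',cv2.minAreaRect(P[:,:2].astype(np.float32)))
f=(abs(B[:,:,1])<50)&(B[:,:,0]>-85)&(B[:,:,0]<-35)&(B[:,:,2]>140)&(B[:,:,2]<215); g=B[f]
print('flap resid',np.percentile(g[:,0]-(-85+(g[:,2]-135)*.577),[5,50,95]).round(1))
E
python3 chk3.py
```

```text
[372.85011615 266.18028141 221.84521774] [ 0.32329463  0.44523583 -0.3602211 ] 85.2512181267109
tub ((551.462890625, 258.0630187988281), (108.812744140625, 173.64190673828125), 85.80934143066406) 68.10176339680773
bin ((721.6343994140625, 56.77560043334961), (131.48098754882812, 192.4364776611328), 5.325985431671143)
flap resid [-2.3  3.   6. ]
```

```bash
python3 -c "
from h import *
print(ctrl.finish_job())"
```

```text
the job is handed in; nothing more can be done
None
```

The tub is empty, all four capsules appear to have gone into the bin, and the tub is back upright on the red mat and released; I handed the job in at about 15 s. Camera checks show the flap shut and the bin unmoved, with no capsule seen left in the tub or in front of the bin; I did not check the bystanders separately at the end.

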